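Lock the shed's steel parts case at its hidden notch

ROBOT

A 7-joint arm with a two-finger parallel gripper is mounted at the origin on the work surface. World frame = base frame: x ahead of the robot, y to its left, z up, the work surface at z = 0. Lengths are in m, angles in rad, forces in N, time in s.
With the tool pointing down it reaches from about 0.425 to 0.8 m from the base axis. Payload 8.3 kg.
Tool frame: the origin (TCP) lies between the finger pads; the fingertips stand env.tip_reach ahead of it and the grasp point (between the pads) lies 5 mm behind it (env.tip_reach is the distance from the TCP to the fingertips, in m); z points along the fingers, y is the direction in which the jaws open and shut (so a half turn about z gives the same grasp; the last joint's range is limited). The gripper opens to 85 mm and grips with 20 to 120 N. Pads are 22 mm wide; open, the fingers measure 114 mm over their backs; the gripper's body (76 mm by 85 mm) begins 54 mm behind the grasp point. The pads swing forward as they close: fully open they stand 13 mm farther back than shut.
Start: joints at [-1.204, 0.383, 0.016, 1.37, -0.006, 1.388, -0.046], TCP at [0.26, 0.568, 0.245] pointing down, gripper open.
Joint ranges: [-2.95, 2.95], [-0.25, 2.06], [-1.52, 1.56], [0.18, 2.33], [-1.44, 4.58], [0.02, 2.06], [-3.01, 3.01]. Speed limits (rad/s): [2.39, 2.39, 3.01, 3.01, 3.14, 3.14, 3.14].

INTERFACE

Orientations are given as a unit quaternion [x, y, z, w].
In Python, from cell import env gives the robot as it stands. The module is installed in compiled form; this text tells all that it offers.
- The arm moves only by the tool play_rows, never from a script. Its argument "plan" is a list of rows, each an object of numbers: "grip": the opening, from 0 (shut) to 1 (fully open); "dx", "dy", "dz": the shift along the tool's x, y, z in cm; "roll": the turn about the tool's z in rad. A call has 1 to 20 rows; each row is the pose to reach, as a shift and turn from the pose commanded when the call began, along the tool's axes at that moment; what a row does not reach only later rows make up. A row lasts 1/8 s, in which the tool goes at most 62.5 mm and 10.7 degrees, less where a joint would pass 70% of its speed; a pose out of reach is approached as far as the arm can. A call with a gripper value outside its range is refused whole. The fingers move at their own pace and stop on an object; "force" is the grip in N (left out, the last holds). Time passes only in rows, so rows that repeat a pose let the fingers close. It gives the time, the measured TCP pose, the force and the opening at its end, in the units of the state.
- env.get_state(): the state, without advancing time (a new reading comes with each control period).
- env.capture(name): name is "scene" or "top"; returns the picture (400x640x3 uint8, blue, green, red); there is no depth.
- env.get_calibration(name): a dict with "K" (3x3 intrinsics, pixels), "distortion" ([k1, k2, p1, p2, k3] as OpenCV has them; the pictures are not rectified), "R" (3x3) and "t" (3): a world point X has camera coordinates R X + t. Camera axes: x right, y down, z forward; pixel columns grow to the right and rows downward; lengths in m; the calibration is good to about 2 mm. A picture is of the moment at which its call begins. get_calibration takes no time and is no camera call.
- env.close_job(): hands the job in, once; it reports no verdict.
The state is a dict: "t": time; "joint_positions": joint angles; "dq": joint speeds; "tau": joint torques, N m; "eef_pos": TCP position; "eef_rot": TCP orientation; "contact_force": force on the tool from outside, world axes, zero at the start; "torque": the same for the moment, N m; "opening": opening from 0.0 (shut) to 1.0 (fully open).
Only numpy, scipy, OpenCV 4.12 (cv2) and the standard library are available. Lean on these libraries where they do the work, as an engineer would, in place of code of your own. Each camera call takes 0.05 s, during which the arm holds its last target.

TASK

Lock the rectangular steel case: turn the black bar knob on its lid clockwise until you feel it go slack and the small brass pin beside it drops into its hidden notch, stop there and let go, so that the pin stays down. Leave the same kind of knob on the round drum as it is.

Things in the scene. Friction and masses are not known exactly. Their poses are not given: they have to be found in the camera images.
- case_grip (a point): Black bar knob atop the grey steel case, rectangular, 220 x 170 x 90 high, fixed. Bar 46 long, 14 thick, 34 high, on a 26 stem; its top is 52 above a round lock housing (100 across, top 114 above the table), its underside 18. Point: on the upright turning axis, 14 below the bar's top, 152 above the table. Turns with the knob: x along the bar, y across its thickness (pinch along y), z up. mm
- case_knob (a joint): Knob angle, rad, growing clockwise from above, limit 2.2. The hidden notch lies 0.6 to 1.35 clockwise of the start (differs each time). Before it drag is about 0.1 N m; the falling pin helps over the last 0.2 rad (torque drops by 0.3 N m or more), torque is nil in the notch, then climbs; forced on past about 0.6 N m the pin rides out again. Let go within 0.12 rad of the notch, it centres itself; elsewhere it stays.
- case_pin (a joint): Drop of the case's spring-loaded brass pin, m: 0 riding on the flat, about 0.006 home in the notch; cannot be pushed in elsewhere. Upright, 10 mm thick, 40 mm from the knob's axis towards the case's far right corner (seen from the robot); stands 10 mm proud of the housing while riding, 4 mm when home.
- drum_tip (a point): End of the bar of the other, equal-looking knob, 23 mm from its turning axis, 152 mm above the table, on the round grey steel drum (176 mm across, 90 mm high, fixed). Its brass pin does nothing. Case and drum stand left and right of the middle, either way round. Leave this knob alone.

How it is judged:
By the outcome, as a careful person would: the job done as asked, in the order asked, and still so for the second after the job is handed in, with the robot touching nothing.
It also fails if it takes over 40 s, if anything falls off the work surface, if the arm or the gripper's body presses on something with over 40 N, if the wrist force passes 120 N, or if a joint passes its speed limit or range.

## Working session

There is one attempt and no reset: what is moved stays moved. The work goes in short steps, Python scripts to look and compute and a tool call to move; the robot and the scene stay as the last step left them, time stands still between calls to the robot, and variables do not carry over. Pictures are saved under pics/ and viewed, and the job is handed in when it is done.

Besides the shell and the picture viewer there is one more tool, called after ">>>" by a JSON object that holds its "name" and its "arguments", one argument or row to a line. play_rows: Moves the arm, as the interface text tells. Its arguments: {"type":"object","properties":{"plan":{"type":"array","items":{"type":"object","properties":{"grip":{"type":"number"},"dx":{"type":"number"},"dy":{"type":"number"},"dz":{"type":"number"},"roll":{"type":"number"}}}},"force":{"type":"number"}},"required":["plan"]}

```bash
mkdir -p pics; python3 - <<'E'
from cell import env
import cv2,numpy as np
np.set_printoptions(precision=4,suppress=True)
for n in("scene","top"):
    cv2.imwrite(f"pics/{n}0.png",env.capture(n)); c=env.get_calibration(n); print(n,c)
print(env.get_state(),env.tip_reach)
E
```

```text
scene {'K': array([[475.4375,   0.    , 315.5635],
       [  0.    , 475.4375, 196.0854],
       [  0.    ,   0.    ,   1.    ]]), 'distortion': array([-0.1333,  0.    ,  0.    ,  0.    ,  0.    ]), 'R': array([[-0.5198,  0.8542, -0.013 ],
       [ 0.5354,  0.3139, -0.7841],
       [-0.6657, -0.4145, -0.6205]]), 't': array([ 0.2953, -0.1627,  1.4467])}
top {'K': array([[374.1916,   0.    , 314.1725],
       [  0.    , 374.1916, 205.3354],
       [  0.    ,   0.    ,   1.    ]]), 'distortion': array([-0.0127,  0.    ,  0.    ,  0.    ,  0.    ]), 'R': array([[-0.0104, -0.9998,  0.0169],
       [-0.9915,  0.0081, -0.1297],
       [ 0.1295, -0.0181, -0.9914]]), 't': array([-0.0066,  0.5498,  0.907 ])}
{'t': 0.1, 'joint_positions': array([-1.2039,  0.3841,  0.0164,  1.371 , -0.0063,  1.3882, -0.0465]), 'dq': array([ 0.0013, -0.0014, -0.0001, -0.0025,  0.0012, -0.0021,  0.001 ]), 'tau': array([  0.0032, -62.9122,   0.8474, -37.2757,   0.0166,   0.0104,
        -0.0001]), 'eef_pos': array([0.2602, 0.5678, 0.2444]), 'eef_rot': array([ 0.2132,  0.977 , -0.0008, -0.0002]), 'contact_force': array([-0.3345, -0.0974, -0.2252]), 'torque': array([-0.04  , -0.0175, -0.0362]), 'opening': 1.004163985429807} 0.014
```

View pics/scene0.png

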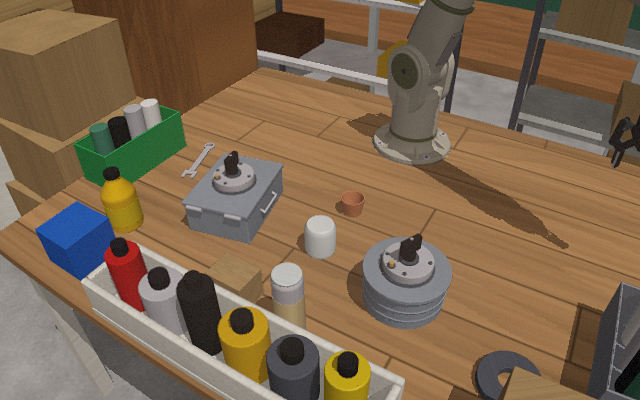

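View pics/top0.png

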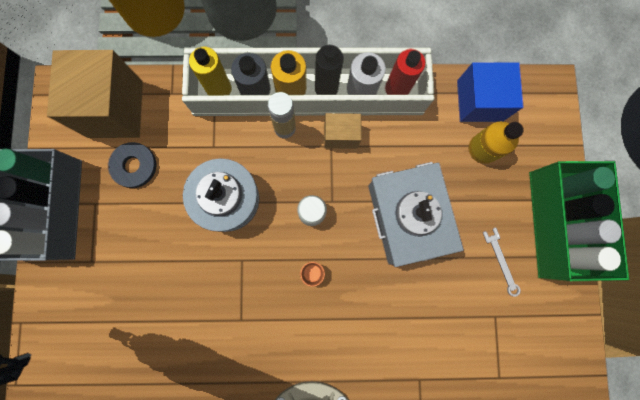

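The case stands on the robot's right (top view about (420,212)) and the drum on the left (about (218,192)). Next I'll enlarge the case.

```bash
python3 - <<'E'
import cv2
a=cv2.imread("pics/top0.png")[150:280,355:475]; cv2.imwrite("pics/c_top.png",cv2.resize(a,None,fx=4.5,fy=4.5,interpolation=cv2.INTER_CUBIC))
a=cv2.imread("pics/scene0.png")[140:245,175:295]; cv2.imwrite("pics/c_sc.png",cv2.resize(a,None,fx=5,fy=5,interpolation=cv2.INTER_CUBIC))
E
```

```text
(no output)
```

View pics/c_top.png

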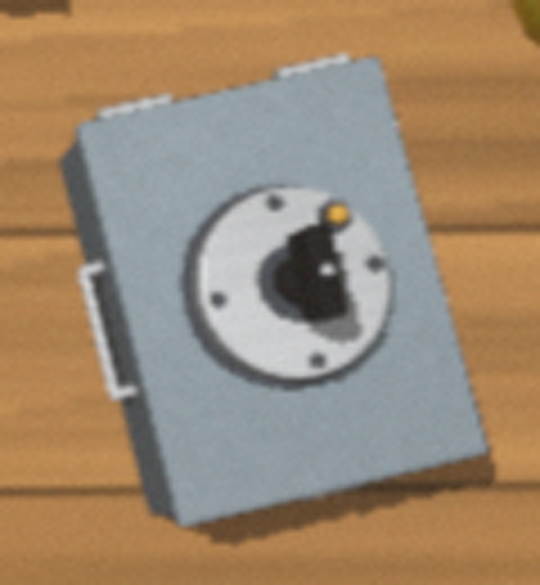

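View pics/c_sc.png

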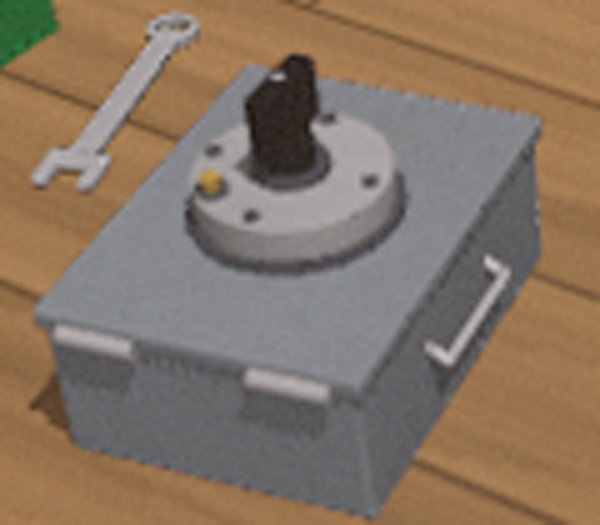

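```bash
cat > h.py <<'E'
from cell import env
import cv2,numpy as np
np.set_printoptions(precision=4,suppress=True)
C={n:env.get_calibration(n) for n in("scene","top")}
def proj(n,X):
    c=C[n]; return cv2.projectPoints(np.array(X,float).reshape(-1,3),cv2.Rodrigues(c["R"])[0],c["t"],c["K"],c["distortion"])[0].reshape(-1,2)
def plane(n,uv,z):
    c=C[n]; p=cv2.undistortPoints(np.array([[uv]],float),c["K"],c["distortion"])[0,0]
    d=c["R"].T@np.array([p[0],p[1],1]); o=-c["R"].T@c["t"]; return o+d*(z-o[2])/d[2]
E
python3 - <<'E'
from h import *
T=lambda x,y:((x+.5)/4.5-.5+355,(y+.5)/4.5-.5+150)
S=lambda x,y:((x+.5)/5-.5+175,(y+.5)/5-.5+140)
a=plane("top",T(296.5,281),.114);b=plane("scene",S(291,166.5),.114);print(a,b)
for q in[(274,202),(376,263),(318,360),(218,299),(337,213)]: print(plane("top",T(*q),.114)-a)
ax=(a+b)/2
def box(th,dz=0):
    u=np.array([np.cos(th),np.sin(th),0]);v=np.array([-u[1],u[0],0])
    return [ax*[1,1,0]+[0,0,z]+s*u*.023+t*v*.007 for z in(.166,.132) for s,t in((1,1),(1,-1),(-1,-1),(-1,1))]
for n,(x0,y0,w,h,f) in {"top":(390,180,60,65,6),"scene":(205,140,60,60,6)}.items():
    im=cv2.imread(f"pics/{n}0.png")[y0:y0+h,x0:x0+w]; im=cv2.resize(im,None,fx=f,fy=f,interpolation=cv2.INTER_CUBIC)
    outs=[im]
    for d in (0,20,40):
        k=im.copy(); p=(proj(n,box(np.radians(d)))-[x0,y0]+.5)*f-.5
        for i in range(4):
            for A,B in((i,(i+1)%4),(4+i,4+(i+1)%4),(i,i+4)): cv2.line(k,tuple(map(int,p[A])),tuple(map(int,p[B])),(0,255,0) if A<4 and B<4 else (0,0,255),1)
        outs.append(k)
    o=np.vstack([np.hstack(outs[:2]),np.hstack(outs[2:])]); o=cv2.resize(o,None,fx=.77,fy=.77) if o.shape[0]>600 else o
    cv2.imwrite(f"pics/ov_{n}.png",o)
E
```

```text
[ 0.5218 -0.2565  0.114 ] [ 0.5197 -0.2607  0.114 ]
[0.0413 0.0098 0.    ]
[ 0.009  -0.0418  0.    ]
[-0.0408 -0.0092  0.    ]
[-0.009  0.041  0.   ]
[ 0.0352 -0.0228  0.    ]
```

View pics/ov_top.png

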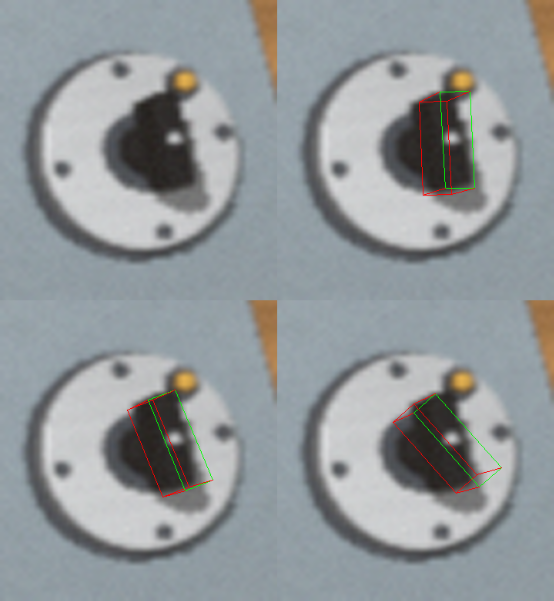

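View pics/ov_scene.png

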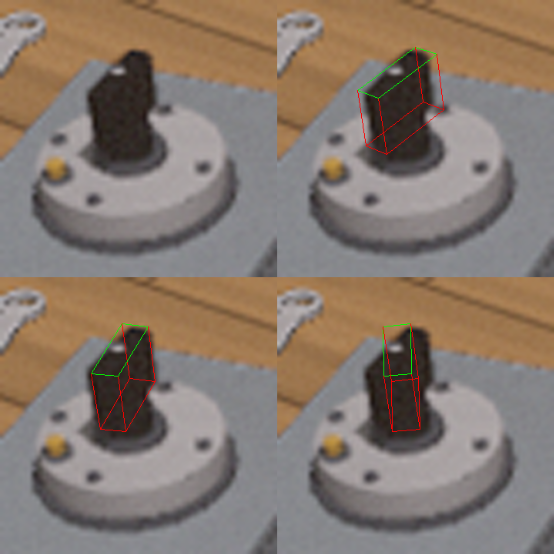

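```bash
python3 - <<'E'
from h import *
from scipy.optimize import differential_evolution as DE
R={"top":(400,185,50,50),"scene":(210,145,50,45)}
def pts(x,y,th):
    u=np.array([np.cos(th),np.sin(th),0]);v=np.array([-u[1],u[0],0]);o=np.array([x,y,0])
    return [o+[0,0,z]+s*u*.023+t*v*.007 for z in(.166,.132) for s in(1,-1) for t in(1,-1)]
def stem(x,y):
    return [[x+.013*np.cos(a),y+.013*np.sin(a),z] for a in np.linspace(0,6.28,20) for z in(.114,.132)]
f=6
M={}
for n,(x0,y0,w,h) in R.items():
    im=cv2.imread(f"pics/{n}0.png")[y0:y0+h,x0:x0+w]; im=cv2.resize(im,None,fx=f,fy=f,interpolation=cv2.INTER_CUBIC)
    for thr in (60,75): 
        M[n,thr]=im.max(2)<thr
def ren(n,p):
    x0,y0,w,h=R[n]; m=np.zeros((h*f,w*f),np.uint8)
    q=((proj(n,pts(*p))-[x0,y0]+.5)*f).astype(np.float32); cv2.fillConvexPoly(m,cv2.convexHull(q).astype(int),1)
    return m>0
for k in M:
    n=k[0]
    best=DE(lambda p:-(ren(n,p)&M[k]).sum()/(ren(n,p)|M[k]).sum(),[(.5,.54),(-.28,-.24),(-.2,1)],seed=1,maxiter=60)
    print(k,best.x,np.degrees(best.x[2]),best.fun)
E
```

```text
('top', 60) [ 0.5209 -0.2529  0.1967] 11.270060240899689 -0.7130498997784577
('top', 75) [ 0.5214 -0.2537  0.1867] 10.694564606262347 -0.7349759615384616
('scene', 60) [ 0.5261 -0.2547  0.3354] 19.21861130544358 -0.8051575931232091
('scene', 75) [ 0.528  -0.2531  0.2945] 16.875303007272684 -0.7442857142857143
```

>>> {"name": "play_rows", "arguments": {
  "plan": [
    {"grip": 1, "dx": -38, "dy": -28, "dz": 0, "roll": 1.4},
    {"grip": 1, "dx": -38, "dy": -28, "dz": 0, "roll": 1.4},
    {"grip": 1, "dx": -38, "dy": -28, "dz": 0, "roll": 1.4},
    {"grip": 1, "dx": -38, "dy": -28, "dz": 0, "roll": 1.4},
    {"grip": 1, "dx": -38, "dy": -28, "dz": 0, "roll": 1.4},
    {"grip": 1, "dx": -38, "dy": -28, "dz": 0, "roll": 1.4},
    {"grip": 1, "dx": -38, "dy": -28, "dz": 0, "roll": 1.4},
    {"grip": 1, "dx": -38, "dy": -28, "dz": 0, "roll": 1.4},
    {"grip": 1, "dx": -58.2, "dy": -64.2, "dz": 0, "roll": 2.433},
    {"grip": 1, "dx": -58.2, "dy": -64.2, "dz": 0, "roll": 2.433},
    {"grip": 1, "dx": -58.2, "dy": -64.2, "dz": 0, "roll": 2.433},
    {"grip": 1, "dx": -58.2, "dy": -64.2, "dz": 0, "roll": 2.433},
    {"grip": 1, "dx": -58.2, "dy": -64.2, "dz": 0, "roll": 2.433},
    {"grip": 1, "dx": -58.2, "dy": -64.2, "dz": 0, "roll": 2.433},
    {"grip": 1, "dx": -58.2, "dy": -64.2, "dz": 0, "roll": 2.433},
    {"grip": 1, "dx": -58.2, "dy": -64.2, "dz": 0, "roll": 2.433},
    {"grip": 1, "dx": -58.2, "dy": -64.2, "dz": 0, "roll": 2.433}
  ]
}}

```text
t: 2.22
eef_pos: [0.5219, -0.2573, 0.2447]
eef_rot: [0.99, 0.139, -0.0, -0.0]
contact_force: [0.7, 0.9, -0.5]
opening: 0.998
```

```bash
python3 - <<'E'
from h import *
s=env.get_state();print(s['joint_positions'],s['eef_pos'],s['torque'])
for n,(x,y,w,h) in {"scene":(165,100,140,105),"top":(350,140,140,105)}.items():
    a=env.capture(n)[y:y+h,x:x+w]; cv2.imwrite(f"pics/a_{n}.png",cv2.resize(a,None,fx=5,fy=5,interpolation=cv2.INTER_CUBIC))
E
```

```text
[-0.2196  0.3645  0.8227  1.5226 -0.2697  1.3736 -0.6681] [ 0.5219 -0.2573  0.2447] [ 0.0631 -0.0321  0.0395]
```

View pics/a_scene.png

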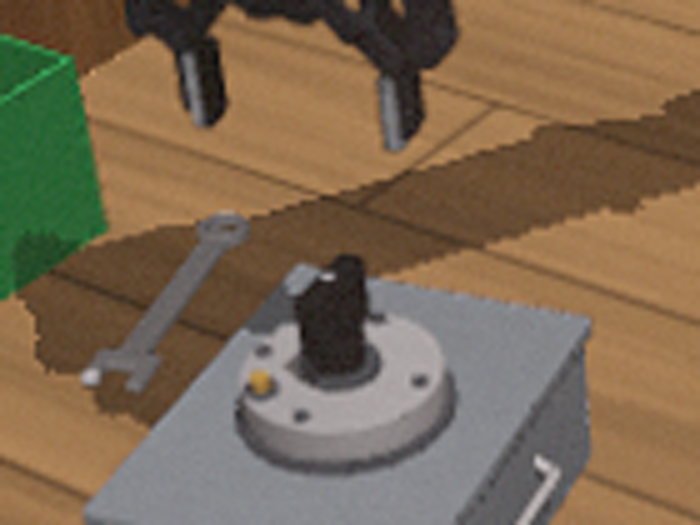

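View pics/a_top.png

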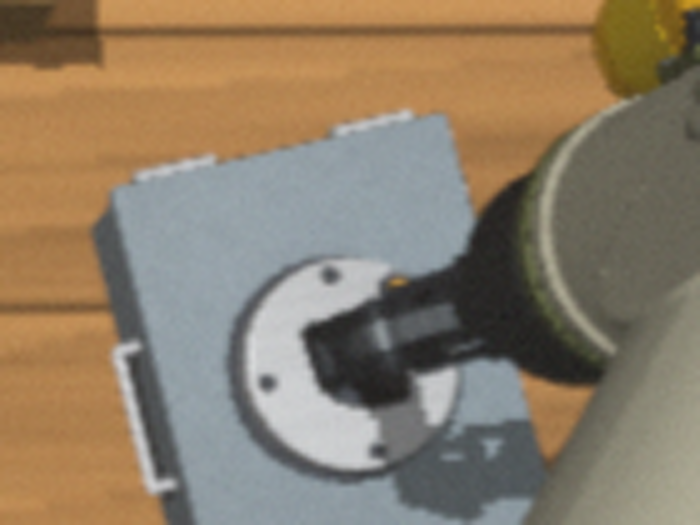

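>>> {"name": "play_rows", "arguments": {
  "plan": [
    {"grip": 1, "dz": 5},
    {"grip": 1, "dz": 9.6},
    {"grip": 1, "dz": 9.6},
    {"grip": 1, "dz": 9.6}
  ],
  "force": 30
}}

```text
validation failed for argument at $.pl...
```

```bash
python3 - <<'E'
from h import *
s=env.get_state();print(s['eef_pos'],s['torque'],s['contact_force'])
for n,(x,y,w,h) in {"scene":(165,100,140,105)}.items():
    a=env.capture(n)[y:y+h,x:x+w]; cv2.imwrite(f"pics/b_{n}.png",cv2.resize(a,None,fx=5,fy=5,interpolation=cv2.INTER_CUBIC))
E
```

```text
[ 0.5224 -0.2563  0.245 ] [ 0.0269 -0.0235 -0.0026] [ 0.2541  0.4118 -0.8619]
```

View pics/b_scene.png

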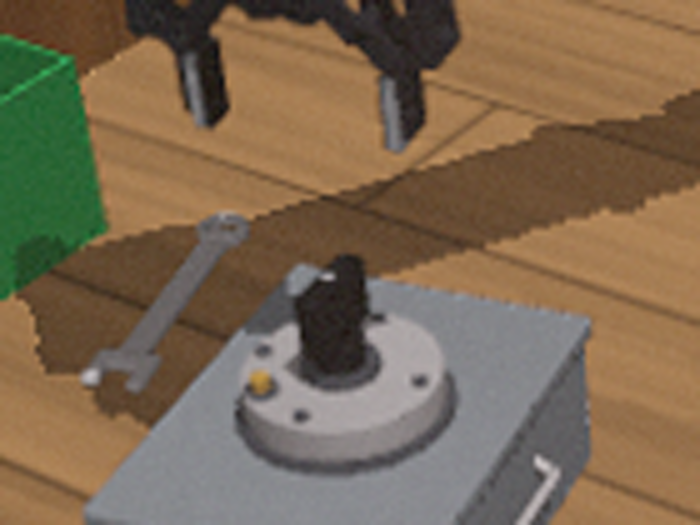

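That call was refused and the arm has not moved. I'll resend it with every field filled in.

>>> {"name": "play_rows", "arguments": {
  "plan": [
    {"grip": 1, "dx": 0, "dy": 0, "dz": 5, "roll": 0},
    {"grip": 1, "dx": 0, "dy": 0, "dz": 9.6, "roll": 0},
    {"grip": 1, "dx": 0, "dy": 0, "dz": 9.6, "roll": 0},
    {"grip": 1, "dx": 0, "dy": 0, "dz": 9.6, "roll": 0}
  ],
  "force": 30
}}

```text
t: 2.88
eef_pos: [0.5229, -0.2579, 0.1512]
eef_rot: [0.99, 0.139, 0.001, 0.0]
contact_force: [0.0, -0.4, 1.1]
opening: 1.002
```

```bash
python3 - <<'E'
from h import *
s=env.get_state();print(s['eef_pos'],s['torque'],s['contact_force'])
for n,(x,y,w,h) in {"scene":(165,100,140,105)}.items():
    a=env.capture(n)[y:y+h,x:x+w]; cv2.imwrite(f"pics/b2_{n}.png",cv2.resize(a,None,fx=5,fy=5,interpolation=cv2.INTER_CUBIC))
E
```

```text
[ 0.5229 -0.2579  0.1512] [ 0.0151 -0.0125 -0.0465] [ 0.0035 -0.3751  1.118 ]
```

View pics/b2_scene.png

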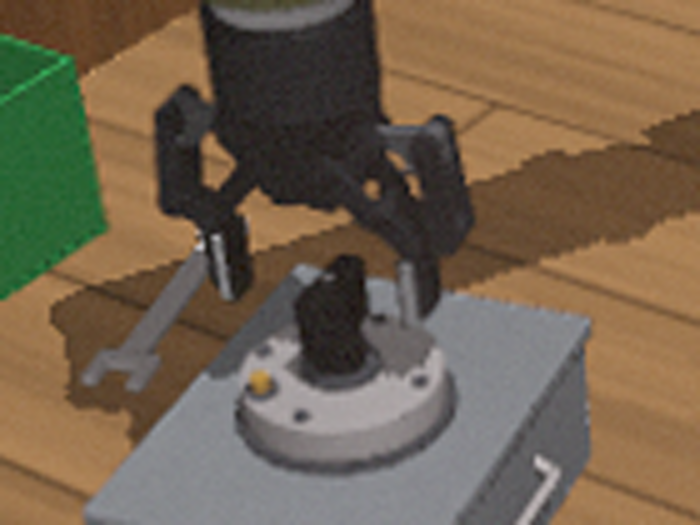

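>>> {"name": "play_rows", "arguments": {
  "plan": [
    {"grip": 0.35, "dx": 0, "dy": 0, "dz": 0, "roll": 0},
    {"grip": 0.3, "dx": 0, "dy": 0, "dz": 0, "roll": 0},
    {"grip": 0.25, "dx": 0, "dy": 0, "dz": 0, "roll": 0},
    {"grip": 0.2, "dx": 0, "dy": 0, "dz": 0, "roll": 0},
    {"grip": 0.15, "dx": 0, "dy": 0, "dz": 0, "roll": 0},
    {"grip": 0.1, "dx": 0, "dy": 0, "dz": 0, "roll": 0}
  ],
  "force": 20
}}

```text
t: 3.68
eef_pos: [0.5218, -0.2569, 0.1494]
eef_rot: [0.99, 0.139, -0.0, -0.001]
contact_force: [-2.8, 4.3, 4.8]
opening: 0.171
```

```bash
python3 - <<'E'
from h import *
s=env.get_state();print(s['eef_pos'],s['eef_rot'],s['torque'],s['contact_force'],s['opening'])
for n,(x,y,w,h) in {"scene":(165,100,140,105)}.items():
    a=env.capture(n)[y:y+h,x:x+w]; cv2.imwrite(f"pics/c2_{n}.png",cv2.resize(a,None,fx=5,fy=5,interpolation=cv2.INTER_CUBIC))
E
```

```text
[ 0.5218 -0.2569  0.1494] [ 0.9903  0.1391 -0.0003 -0.001 ] [ 0.9776  0.5734 -0.1925] [-2.8296  4.31    4.7707] 0.17131035002662928
```

View pics/c2_scene.png

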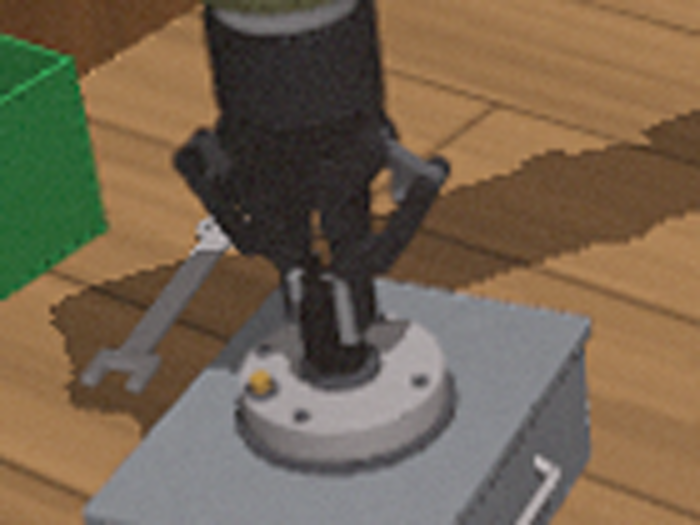

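>>> {"name": "play_rows", "arguments": {
  "plan": [
    {"grip": 0.05, "dx": 0, "dy": 0, "dz": 0, "roll": 0},
    {"grip": 0.05, "dx": 0, "dy": 0, "dz": 0, "roll": 0.1},
    {"grip": 0.05, "dx": 0, "dy": 0, "dz": 0, "roll": 0.2},
    {"grip": 0.05, "dx": 0, "dy": 0, "dz": 0, "roll": 0.25},
    {"grip": 0.05, "dx": 0, "dy": 0, "dz": 0, "roll": 0.3}
  ],
  "force": 50
}}

```text
t: 4.35
eef_pos: [0.5214, -0.257, 0.1495]
eef_rot: [1.0, -0.011, -0.001, -0.001]
contact_force: [-4.7, 4.5, 6.7]
opening: 0.151
```

```bash
cat > s.py <<'E'
from h import *
s=env.get_state();q=s['eef_rot'];print(round(s['t'],2),s['eef_pos'],"cw",-2*np.arctan2(q[1],q[0]),s['torque'],s['contact_force'],s['opening'],s['tau'][6],s['joint_positions'][6])
E
python3 s.py
```

```text
4.35 [ 0.5214 -0.257   0.1495] cw 0.022209718632448527 [1.0009 0.9767 0.1098] [-4.6824  4.5309  6.6827] 0.15127800476873968 0.6187633238732815 -0.8918893048099401
```

>>> {"name": "play_rows", "arguments": {
  "plan": [
    {"grip": 0.05, "dx": 0, "dy": 0, "dz": 0, "roll": 0.06},
    {"grip": 0.05, "dx": 0, "dy": 0, "dz": 0, "roll": 0.06}
  ]
}}

```text
t: 4.6
eef_pos: [0.5215, -0.257, 0.1495]
eef_rot: [0.999, -0.041, -0.001, -0.001]
contact_force: [-4.3, 5.4, 6.8]
opening: 0.157
```

```bash
python3 s.py
```

```text
4.6 [ 0.5215 -0.257   0.1495] cw 0.08168064762951459 [ 1.0508  0.9421 -0.0788] [-4.3347  5.4325  6.7729] 0.1565353959323009 -0.3479714412242174 -0.9452015185640275
```

>>> {"name": "play_rows", "arguments": {
  "plan": [
    {"grip": 0.05, "dx": 0, "dy": 0, "dz": 0, "roll": 0.06},
    {"grip": 0.05, "dx": 0, "dy": 0, "dz": 0, "roll": 0.06}
  ]
}}

```text
t: 4.85
eef_pos: [0.5215, -0.257, 0.1495]
eef_rot: [0.997, -0.071, -0.001, -0.001]
contact_force: [-4.1, 4.2, 7.3]
opening: 0.156
```

```bash
python3 s.py
```

```text
4.85 [ 0.5215 -0.257   0.1495] cw 0.14169115721278194 [ 1.0192  0.9877 -0.1503] [-4.1128  4.2487  7.3327] 0.15606351792121242 -0.33527123741805553 -0.9989060703349952
```

>>> {"name": "play_rows", "arguments": {
  "plan": [
    {"grip": 0.05, "dx": 0, "dy": 0, "dz": 0, "roll": 0.05}
  ]
}}

```text
t: 4.97
eef_pos: [0.5214, -0.257, 0.1494]
eef_rot: [0.995, -0.096, -0.001, -0.001]
contact_force: [-4.9, 4.6, 6.9]
opening: 0.155
```

```bash
python3 s.py
```

```text
4.97 [ 0.5214 -0.257   0.1494] cw 0.1914836219925989 [0.9974 0.9201 0.0824] [-4.8792  4.6065  6.9096] 0.1554356109361264 0.9920267388224602 -1.0434865842048389
```

>>> {"name": "play_rows", "arguments": {
  "plan": [
    {"grip": 0.05, "dx": 0, "dy": 0, "dz": 0, "roll": 0.05}
  ]
}}

```text
t: 5.1
eef_pos: [0.5215, -0.257, 0.1495]
eef_rot: [0.993, -0.121, -0.001, -0.001]
contact_force: [-5.0, 3.7, 7.6]
opening: 0.154
```

```bash
python3 s.py
```

```text
5.1 [ 0.5215 -0.257   0.1495] cw 0.24217590392723556 [0.9975 0.9638 0.1393] [-4.9879  3.6509  7.5727] 0.15383185982597736 0.6411127746105194 -1.088727043536531
```

>>> {"name": "play_rows", "arguments": {
  "plan": [
    {"grip": 0.05, "dx": 0, "dy": 0, "dz": 0, "roll": 0.05}
  ]
}}

```text
t: 5.22
eef_pos: [0.5214, -0.257, 0.1495]
eef_rot: [0.989, -0.146, -0.001, -0.001]
contact_force: [-4.6, 4.3, 5.6]
opening: 0.157
```

```bash
python3 s.py
```

```text
5.22 [ 0.5214 -0.257   0.1495] cw 0.292132674242156 [0.9788 1.012  0.0828] [-4.5909  4.3194  5.5602] 0.15716112742808466 0.6264541111886501 -1.133247907779093
```

>>> {"name": "play_rows", "arguments": {
  "plan": [
    {"grip": 0.05, "dx": 0, "dy": 0, "dz": 0, "roll": 0.05}
  ]
}}

```text
t: 5.35
eef_pos: [0.5214, -0.257, 0.1494]
eef_rot: [0.985, -0.17, -0.001, -0.001]
contact_force: [-5.3, 5.3, 6.6]
opening: 0.157
```

```bash
python3 s.py
```

```text
5.35 [ 0.5214 -0.257   0.1494] cw 0.34216542574990566 [0.9806 0.9712 0.0993] [-5.2912  5.2841  6.606 ] 0.15663275466678903 0.6247290037572384 -1.177719672093763
```

>>> {"name": "play_rows", "arguments": {
  "plan": [
    {"grip": 0.05, "dx": 0, "dy": 0, "dz": 0, "roll": 0.05}
  ]
}}

```text
t: 5.48
eef_pos: [0.5214, -0.257, 0.1495]
eef_rot: [0.981, -0.195, -0.001, -0.001]
contact_force: [-4.8, 3.8, 7.8]
opening: 0.153
```

```bash
python3 s.py
```

```text
5.47 [ 0.5214 -0.257   0.1495] cw 0.392203198171151 [0.9859 1.0118 0.1672] [-4.7548  3.7808  7.8003] 0.15343386996441777 0.6233969517052174 -1.2220940624757126
```

>>> {"name": "play_rows", "arguments": {
  "plan": [
    {"grip": 0.05, "dx": 0, "dy": 0, "dz": 0, "roll": 0.05}
  ]
}}

```text
t: 5.6
eef_pos: [0.5214, -0.257, 0.1495]
eef_rot: [0.976, -0.219, -0.001, -0.001]
contact_force: [-5.0, 4.5, 6.2]
opening: 0.156
```

```bash
python3 s.py
```

```text
5.6 [ 0.5214 -0.257   0.1495] cw 0.442203716031881 [0.9227 0.9869 0.118 ] [-5.0366  4.5395  6.2386] 0.15593844500436901 0.6219940446317196 -1.2663908259513483
```

>>> {"name": "play_rows", "arguments": {
  "plan": [
    {"grip": 0.05, "dx": 0, "dy": 0, "dz": 0, "roll": 0.05}
  ]
}}

```text
t: 5.72
eef_pos: [0.5215, -0.257, 0.1495]
eef_rot: [0.97, -0.244, -0.001, -0.001]
contact_force: [-5.8, 4.7, 6.1]
opening: 0.158
```

```bash
python3 s.py
```

```text
5.72 [ 0.5215 -0.257   0.1495] cw 0.49219438691414935 [0.9671 1.0191 0.0645] [-5.7988  4.6983  6.1149] 0.15752947128728248 0.620560348033905 -1.310606290715757
```

>>> {"name": "play_rows", "arguments": {
  "plan": [
    {"grip": 0.05, "dx": 0, "dy": 0, "dz": 0, "roll": 0.05}
  ]
}}

```text
t: 5.85
eef_pos: [0.5214, -0.257, 0.1495]
eef_rot: [0.963, -0.268, -0.001, -0.001]
contact_force: [-5.0, 4.7, 7.0]
opening: 0.157
```

```bash
python3 s.py
```

```text
5.85 [ 0.5214 -0.257   0.1495] cw 0.5421823231155595 [0.9341 1.0021 0.1042] [-4.9966  4.6729  6.9862] 0.1567734372482852 0.6191937066614628 -1.3547072138307859
```

>>> {"name": "play_rows", "arguments": {
  "plan": [
    {"grip": 0.05, "dx": 0, "dy": 0, "dz": 0, "roll": 0.05}
  ]
}}

```text
t: 5.98
eef_pos: [0.5214, -0.257, 0.1495]
eef_rot: [0.956, -0.292, -0.001, -0.001]
contact_force: [-4.0, 4.1, 6.2]
opening: 0.155
```

```bash
python3 s.py
```

```text
5.97 [ 0.5214 -0.257   0.1495] cw 0.592212158467226 [0.942  0.9733 0.0656] [-4.01    4.0664  6.2175] 0.1550157776202087 0.6177420169115067 -1.3987778299803502
```

>>> {"name": "play_rows", "arguments": {
  "plan": [
    {"grip": 0.05, "dx": 0, "dy": 0, "dz": 0, "roll": 0.05}
  ]
}}

```text
t: 6.1
eef_pos: [0.5214, -0.2571, 0.1495]
eef_rot: [0.949, -0.316, -0.001, -0.001]
contact_force: [-4.9, 4.4, 6.7]
opening: 0.157
```

```bash
python3 s.py; python3 - <<'E'
from h import *
a=env.capture("scene")[100:205,165:305]; cv2.imwrite("pics/d.png",cv2.resize(a,None,fx=5,fy=5,interpolation=cv2.INTER_CUBIC))
E
```

```text
6.1 [ 0.5214 -0.2571  0.1495] cw 0.6422073217810164 [0.9869 1.0003 0.122 ] [-4.8883  4.4394  6.7351] 0.1570861897996946 0.6164020299911499 -1.4427524238896667
```

View pics/d.png

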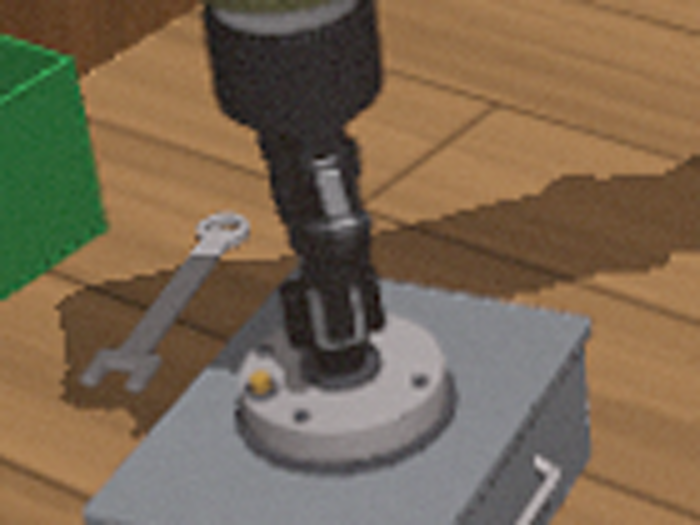

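The pin is still up at crop (260,380) and the knob is turning with the gripper. I'll keep turning.

>>> {"name": "play_rows", "arguments": {
  "plan": [
    {"grip": 0.05, "dx": 0, "dy": 0, "dz": 0, "roll": 0.05}
  ]
}}

```text
t: 6.28
eef_pos: [0.5214, -0.2571, 0.1495]
eef_rot: [0.941, -0.339, -0.001, -0.001]
contact_force: [-5.3, 4.4, 7.0]
opening: 0.154
```

```bash
python3 s.py
```

```text
6.28 [ 0.5214 -0.2571  0.1495] cw 0.6917052185431748 [0.9826 0.979  0.1039] [-5.3151  4.3996  7.0042] 0.15425416408169548 0.8789859339594841 -1.486194010340687
```

>>> {"name": "play_rows", "arguments": {
  "plan": [
    {"grip": 0.05, "dx": 0, "dy": 0, "dz": 0, "roll": 0.05}
  ]
}}

```text
t: 6.4
eef_pos: [0.5214, -0.2571, 0.1495]
eef_rot: [0.932, -0.363, -0.001, -0.001]
contact_force: [-5.1, 4.9, 6.3]
opening: 0.158
```

```bash
python3 s.py
```

```text
6.4 [ 0.5214 -0.2571  0.1495] cw 0.7422157237704243 [0.9025 1.0535 0.1518] [-5.1266  4.9022  6.2723] 0.1577496534589234 0.6244412250816822 -1.5304589161888915
```

>>> {"name": "play_rows", "arguments": {
  "plan": [
    {"grip": 0.05, "dx": 0, "dy": 0, "dz": 0, "roll": 0.05}
  ]
}}

```text
t: 6.52
eef_pos: [0.5214, -0.257, 0.1495]
eef_rot: [0.923, -0.386, -0.001, -0.001]
contact_force: [-4.6, 5.0, 6.1]
opening: 0.157
```

```bash
python3 s.py
```

```text
6.53 [ 0.5214 -0.257   0.1495] cw 0.7920939890608808 [0.8939 1.0603 0.1375] [-4.5793  5.0253  6.1109] 0.15705645099292978 0.612585972994566 -1.5741637597474183
```

>>> {"name": "play_rows", "arguments": {
  "plan": [
    {"grip": 0.05, "dx": 0, "dy": 0, "dz": 0, "roll": 0.05}
  ]
}}

```text
t: 6.65
eef_pos: [0.5214, -0.2571, 0.1495]
eef_rot: [0.913, -0.409, -0.001, -0.001]
contact_force: [-5.3, 5.3, 7.4]
opening: 0.157
```

```bash
python3 s.py
```

```text
6.65 [ 0.5214 -0.2571  0.1495] cw 0.8421891752954752 [0.8763 1.0496 0.1424] [-5.2954  5.3377  7.4044] 0.156959118147803 0.6124168261885643 -1.617839095919692
```

>>> {"name": "play_rows", "arguments": {
  "plan": [
    {"grip": 0.05, "dx": 0, "dy": 0, "dz": 0, "roll": 0.05}
  ]
}}

```text
t: 6.78
eef_pos: [0.5214, -0.2571, 0.1495]
eef_rot: [0.902, -0.431, -0.001, -0.001]
contact_force: [-5.1, 3.9, 7.1]
opening: 0.155
```

```bash
python3 s.py
```

```text
6.78 [ 0.5214 -0.2571  0.1495] cw 0.8922646341712097 [0.8619 1.0741 0.1093] [-5.0594  3.9328  7.1275] 0.1550249031871381 0.6491578370332718 -1.6614913635988673
```

>>> {"name": "play_rows", "arguments": {
  "plan": [
    {"grip": 0.05, "dx": 0, "dy": 0, "dz": 0, "roll": 0.05}
  ]
}}

```text
t: 6.9
eef_pos: [0.5214, -0.2571, 0.1495]
eef_rot: [0.891, -0.454, -0.001, -0.001]
contact_force: [-5.3, 4.2, 7.0]
opening: 0.159
```

```bash
python3 s.py
```

```text
6.9 [ 0.5214 -0.2571  0.1495] cw 0.9422361005727793 [0.8964 1.0602 0.1011] [-5.2643  4.1748  7.0338] 0.15877920314045887 0.679297037422657 -1.7050545149188603
```

```bash
python3 - <<'E'
from h import *
a=env.capture("scene")[140:195,195:265]; cv2.imwrite("pics/e.png",cv2.resize(a,None,fx=10,fy=10,interpolation=cv2.INTER_CUBIC))
E
```

```text
(no output)
```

View pics/e.png

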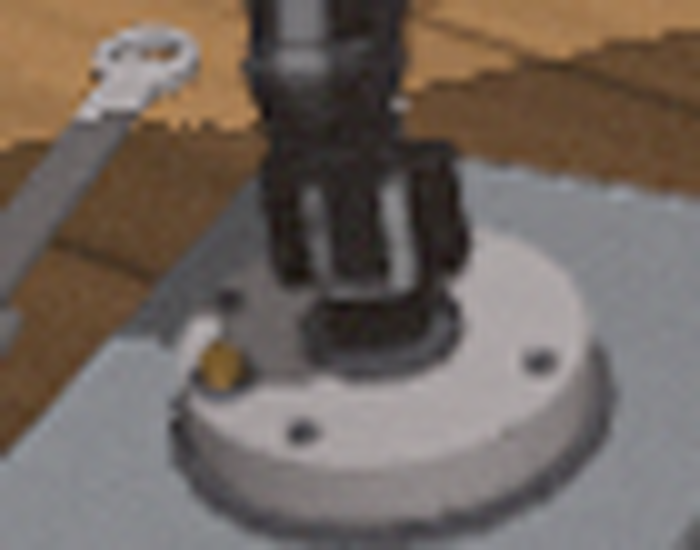

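The bar sits squarely between the pads, seen end-on. The pin is still up at crop (222,365).

>>> {"name": "play_rows", "arguments": {
  "plan": [
    {"grip": 0.05, "dx": 0, "dy": 0, "dz": 0, "roll": 0.04}
  ]
}}

```text
t: 7.08
eef_pos: [0.5214, -0.2571, 0.1495]
eef_rot: [0.882, -0.471, -0.001, -0.001]
contact_force: [-5.7, 4.6, 6.0]
opening: 0.162
```

```bash
python3 s.py
```

```text
7.08 [ 0.5214 -0.2571  0.1495] cw 0.9816122847205485 [ 0.9264  1.0961 -0.0155] [-5.7115  4.5902  5.9986] 0.16206690575464713 0.7773073017597198 -1.7392189077667537
```

>>> {"name": "play_rows", "arguments": {
  "plan": [
    {"grip": 0.05, "dx": 0, "dy": 0, "dz": 0, "roll": 0.04}
  ]
}}

```text
t: 7.2
eef_pos: [0.5214, -0.2571, 0.1495]
eef_rot: [0.872, -0.489, -0.001, -0.001]
contact_force: [-5.6, 4.8, 7.3]
opening: 0.156
```

```bash
python3 s.py
```

```text
7.2 [ 0.5214 -0.2571  0.1495] cw 1.0221481600883768 [ 0.8701  1.1578 -0.1023] [-5.6157  4.8431  7.3453] 0.15646943811247588 0.6745804287493229 -1.7743915587662107
```

The torque has started to drop, from 0.10 to -0.10, so the pin is starting to fall.

>>> {"name": "play_rows", "arguments": {
  "plan": [
    {"grip": 0.05, "dx": 0, "dy": 0, "dz": 0, "roll": 0.04}
  ]
}}

```text
t: 7.32
eef_pos: [0.5214, -0.2571, 0.1495]
eef_rot: [0.862, -0.507, -0.001, -0.001]
contact_force: [-4.6, 5.7, 7.7]
opening: 0.157
```

```bash
python3 s.py
```

```text
7.33 [ 0.5214 -0.2571  0.1495] cw 1.0623052300951048 [ 0.9776  1.1647 -0.1907] [-4.5888  5.6685  7.6607] 0.15687153407550886 0.7776735350489616 -1.8092268851885116
```

>>> {"name": "play_rows", "arguments": {
  "plan": [
    {"grip": 0.05, "dx": 0, "dy": 0, "dz": 0, "roll": 0.04}
  ]
}}

```text
t: 7.45
eef_pos: [0.5214, -0.2571, 0.1495]
eef_rot: [0.852, -0.524, -0.001, -0.001]
contact_force: [-5.6, 5.8, 8.2]
opening: 0.156
```

```bash
python3 s.py
```

```text
7.45 [ 0.5214 -0.2571  0.1495] cw 1.102428462735773 [ 0.956   1.1773 -0.1774] [-5.6172  5.7546  8.1993] 0.15600742847607071 0.795697309076786 -1.8439874199493815
```

>>> {"name": "play_rows", "arguments": {
  "plan": [
    {"grip": 0.05, "dx": 0, "dy": 0, "dz": 0, "roll": 0.03}
  ]
}}

```text
t: 7.58
eef_pos: [0.5213, -0.2571, 0.1495]
eef_rot: [0.844, -0.536, -0.001, -0.0]
contact_force: [-5.9, 6.2, 8.2]
opening: 0.154
```

```bash
python3 s.py;python3 - <<'E'
from h import *
a=env.capture("scene")[140:195,195:265]; cv2.imwrite("pics/f.png",cv2.resize(a,None,fx=10,fy=10,interpolation=cv2.INTER_CUBIC))
E
```

```text
7.58 [ 0.5213 -0.2571  0.1495] cw 1.1318975946725283 [0.957  1.1749 0.048 ] [-5.8648  6.1856  8.2075] 0.15410018907991097 0.2633572742342949 -1.8694628012274883
```

View pics/f.png

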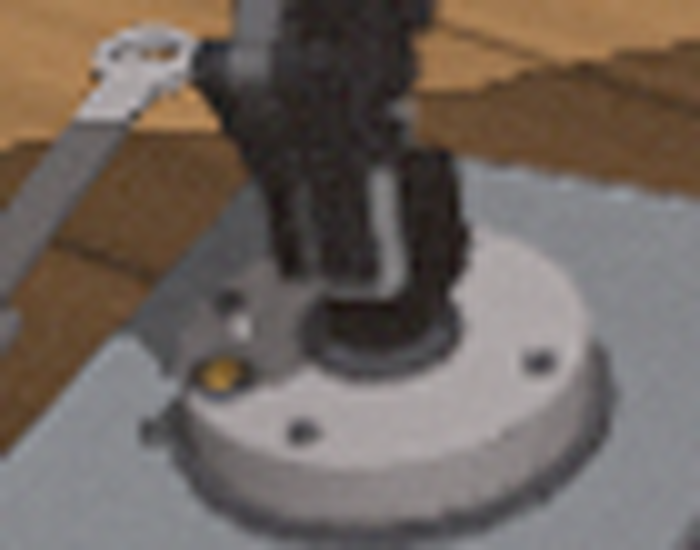

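The pin has dropped (now at crop (220,377) and looking flatter) and the torque is about zero. I'll let go here.

>>> {"name": "play_rows", "arguments": {
  "plan": [
    {"grip": 0.15, "dx": 0, "dy": 0, "dz": 0, "roll": 0},
    {"grip": 0.25, "dx": 0, "dy": 0, "dz": 0, "roll": 0},
    {"grip": 0.6, "dx": 0, "dy": 0, "dz": 0, "roll": 0},
    {"grip": 0.8, "dx": 0, "dy": 0, "dz": 0, "roll": 0},
    {"grip": 0.8, "dx": 0, "dy": 0, "dz": 0, "roll": 0},
    {"grip": 0.8, "dx": 0, "dy": 0, "dz": 0, "roll": 0}
  ]
}}

```text
t: 8.38
eef_pos: [0.522, -0.258, 0.1493]
eef_rot: [0.844, -0.536, -0.0, 0.0]
contact_force: [0.2, -1.2, 0.0]
opening: 0.798
```

```bash
python3 s.py;python3 - <<'E'
from h import *
a=env.capture("scene")[140:195,195:265]; cv2.imwrite("pics/g.png",cv2.resize(a,None,fx=10,fy=10,interpolation=cv2.INTER_CUBIC))
E
```

```text
8.38 [ 0.522  -0.258   0.1493] cw 1.1311781761234794 [-0.0391  0.0102  0.0087] [ 0.2284 -1.1772  0.0322] 0.7977621816892908 5.644697125717357e-05 -1.8684592662338486
```

View pics/g.png

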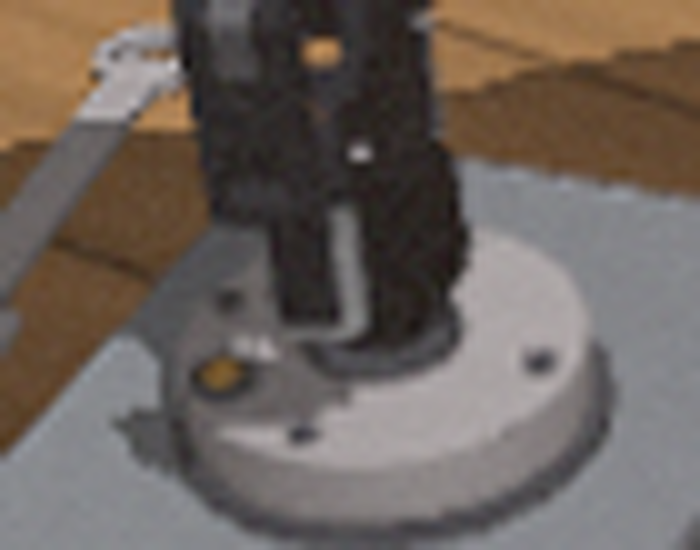

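The gripper is free and the pin is still down at crop (220,375). Now I'll lift straight up.

>>> {"name": "play_rows", "arguments": {
  "plan": [
    {"grip": 0.8, "dx": 0, "dy": 0, "dz": -3, "roll": 0},
    {"grip": 0.8, "dx": 0, "dy": 0, "dz": -8, "roll": 0},
    {"grip": 0.8, "dx": 0, "dy": 0, "dz": -12, "roll": 0},
    {"grip": 0.8, "dx": 0, "dy": 0, "dz": -12, "roll": 0},
    {"grip": 0.8, "dx": 0, "dy": 0, "dz": -12, "roll": 0}
  ]
}}

```text
t: 9.05
eef_pos: [0.5219, -0.2577, 0.2686]
eef_rot: [0.844, -0.536, -0.0, -0.0]
contact_force: [-0.7, 0.0, -1.8]
opening: 0.797
```

```bash
python3 s.py;python3 - <<'E'
from h import *
b=env.capture("scene"); o=cv2.imread("pics/scene0.png")
f=lambda i:cv2.resize(i[140:195,195:265],None,fx=5.5,fy=5.5,interpolation=cv2.INTER_CUBIC)
g=lambda i:cv2.resize(i[225:280,375:445],None,fx=5.5,fy=5.5,interpolation=cv2.INTER_CUBIC)
cv2.imwrite("pics/h.png",np.vstack([np.hstack([f(o),f(b)]),np.hstack([g(o),g(b)])])[:600])
E
```

```text
9.05 [ 0.5219 -0.2577  0.2686] cw 1.1310046914474667 [ 0.022   0.003  -0.0171] [-0.7135  0.0353 -1.8   ] 0.796670111875871 -0.011912766785826534 -1.9357245692223437
```

View pics/h.png

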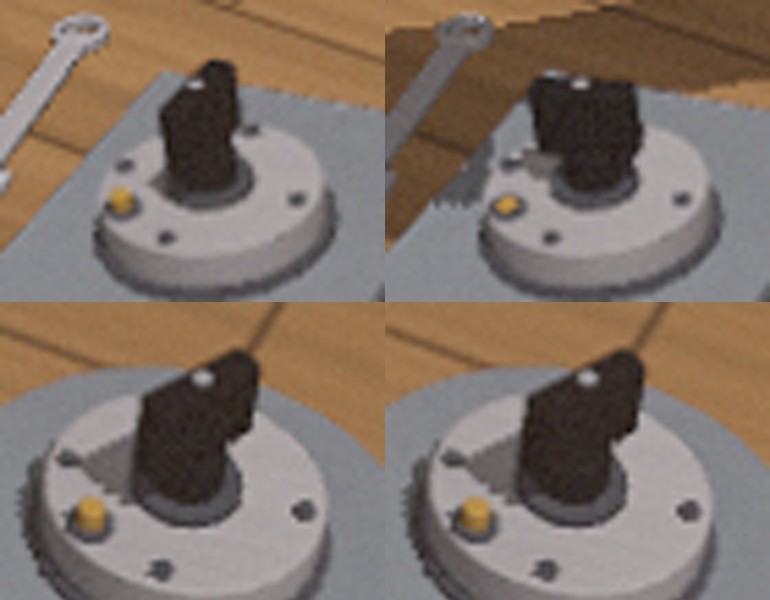

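The case pin is down (shorter than at the start) and stays so with the gripper clear. The drum knob and its pin look the same as at the start.

```bash
python3 -c "
from cell import env
print(env.close_job())"
```

```text
the job is handed in; nothing more can be done
None
```

The steel case is locked: its brass pin is down in the notch and stayed down after I let go and lifted the gripper clear.

- **Turning:** I gripped the case knob and turned it clockwise in small steps. The drag held at about 0.1 N m, then fell to about -0.19 N m as the pin dropped, then came back to about 0 roughly 1.41 rad from the start. I stopped there and released.
- **Angle:** 1.41 rad is slightly past the stated 0.6–1.35 rad range. I put this down to my reading of the bar's starting angle, where the two cameras disagreed by about 0.1–0.15 rad. The torque and the pictures both agree that the pin is in the notch.
- **Last checks:** The final picture shows the case pin clearly lower than at the start and the robot touching nothing. The drum's knob and pin look unchanged. The arm's clock read about 9 s, and the highest external force I read was about 12 N.
- **One refused move:** One move call was refused because it left out some fields. The arm did not move, and I resent it complete.

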